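Feed a sealed moisture tin through the counterweighted flap

ROBOT

A 6-joint arm with a two-finger parallel gripper is mounted at the origin on a cart in front of the work surface, level with it; the furniture and walls round the work are solid. World frame = base frame: x ahead of the robot, y to its left, z up, the work surface at z = 0. Lengths are in m, angles in rad, forces in N, time in s.
With the tool pointing down it reaches from about 0.35 to 0.85 m from the base axis. Payload 8.1 kg.
Tool frame: the origin (TCP) lies between the finger pads; the fingertips stand 17 mm ahead of it and the grasp point (between the pads) lies 2 mm behind it; z points along the fingers, y is the line along which they close (so a half turn about z gives the same grasp; the last joint's range is limited). The gripper opens to 85 mm and grips with 20 to 120 N. Pads are 22 mm wide; open, the fingers measure 114 mm over their backs; the gripper's body (76 mm by 85 mm) begins 54 mm behind the grasp point. The pads swing forward as they close: fully open they stand 13 mm farther back than shut.
Start: joints at [-1.27, 0.13, 1.488, -0, 1.523, -0.085], TCP at [0.226, -0.556, 0.248] pointing down, gripper open.
Joint ranges: [-2.96, 2.96], [-0.89, 2.26], [0.02, 2.5], [-1.34, 4.48], [0, 2.73], [-2.66, 2.66]. Speed limits (rad/s): [2.39, 2.39, 2.79, 3.14, 3.14, 3.14].

INTERFACE

Orientations are given as a unit quaternion [w, x, y, z].
In Python, from plant import bot gives the robot as it stands.
- The arm moves only by the tool arm_command, never from a script. Its argument "rows" is a list of rows, each a list of 2 entries, a list of its own where there are three numbers: the shift along the tool's x, y, z in units of 2.5 cm (1.0 is 2.5 cm), then the turn about the tool's z in units of 8 degrees (1.0 is 8 degrees). In form: [[[dx, dy, dz], twist], ...]. A call has 1 to 12 rows; each row shifts and turns the commanded pose from where the row before left it, along the tool's axes as they then stand; what a row does not reach is not made up. A row lasts 1/8 s, in which the tool goes at most 62.5 mm and 10.7 degrees, less where a joint would pass 70% of its speed; a pose out of reach is approached as far as the arm can. A call with a number of a shift or a turn outside -1 to 1 is refused whole. A call with a gripper value outside its range is refused whole. "claw" is the finger opening in mm, from 0 to 85.4, set as the call begins (left out, the last holds). The fingers move at their own pace and stop on an object; the grip force is fixed at half the most. Time passes only in rows, so rows that do not move let the fingers close. It gives the time, the measured TCP pose, the force, the opening and the grip force at its end, in the units of the state.
- bot.get_state(): the state, without advancing time (a new reading comes with each control period).
- bot.grab_frame(name): name is "scene" or "top" or "wrist"; returns the picture (384x512x3 uint8, red, green, blue); there is no depth.
- bot.calibration(name): a dict with "fovy" (degrees; the focal length in pixels is half the picture's height over the tangent of half this angle, whatever the lens; pixels are square), "cx", "cy" (the principal point, pixels), "pose" (4x4, takes a point from camera to world coordinates). Camera axes: x right, y down, z forward; pixel columns grow to the right and rows downward; lengths in m; the calibration is good to about 2 mm. A picture is of the moment at which its call begins: read the wrist's pose just before it. calibration takes no time and is no camera call; for the wrist camera it gives the pose at the moment of the call.
- bot.sign_off(): hands the job in; it is judged then, once.
The state is a dict: "time": time; "joints": joint angles; "qvel": joint speeds; "joint_torque": joint torques, N m; "tool_pos": TCP position; "tool_rot": TCP orientation; "force": force on the tool from outside, world axes, zero at the start; "moment": the same for the moment, N m; "opening": opening from 0.0 (shut) to 1.0 (fully open); "gripper_force": force on a finger pad.
Only numpy, scipy, OpenCV 4.12 (cv2) and the standard library are available. Lean on these libraries where they do the work, as an engineer would, in place of code of your own. Each camera call takes 0.05 s, during which the arm holds its last target. There are 200 camera calls.

TASK

With the fingertips, push the lidded moisture tin along the deck of the grey feed chute, over the orange counterweighted flap and all the way into the bay behind it, then take the fingers out so that the flap swings fully shut behind the tin. Only push the tin: do not lift it or tip it over; it must end upright and at rest in the bay. Leave the open tin, the timer and the slotted weight where they are.

Things in the scene. Friction and masses are not known exactly. Their poses are not given: they have to be found in the camera images.
- chute: Grey and aluminium feed chute, fixed, 250 mm long, 112 mm wide; place and yaw vary. Origin on the bench top, midway across, straight under the shut flap; +x is the feed direction, y across, z up. Level floor 50 mm above the bench: deck before the flap, bay behind it, all open from above; nothing of it is higher than 85 mm above the bench, flap and raised counterweight included.
- deck (a point): Middle of the deck's top, at chute x = -59 mm, 50 mm above the bench; axes as the chute's. Deck from chute x = -112 mm to the flap, y = +-56 mm, no rim at its rear end and sides; from x = -26 to -4 mm two cheeks narrow the lane from y = +-40 to +-32 mm, 19 mm above the deck.
- bay (a point): Middle of the bay's floor, at chute x = 93 mm, 50 mm above the bench, level with the deck; axes as the chute's. Inside of lane and bay: y = +-32 mm up to the rubber buffer at chute x = 131 mm; walls 23 mm above the floor.
- flap (a joint): Orange flap, 20 mm wide, 4 mm thick, standing 30 mm up through a slot in the floor at the middle of the lane, hinged 16 mm below the floor; a dark counterweight beside the chute (y = 60 to 78 mm) keeps it upright. rad: 0 = shut; opens only towards chute +x; at 1.21 its tip is at floor level, chute x = 43 mm, and parts slide over it. 1 to 2 N opens it; left free it shuts within 1 s.
- flap_hinge (a point): Point on the flap's axle, at the middle of the lane, 34 mm above the bench; axes as the chute's.
- sealed_tin: The lidded moisture tin, aluminium, round, 56 mm diameter, 32 mm high, about 150 to 230 g, loose, standing on the deck before the flap, up to 22 mm off the lane's middle. Origin at the centre of its underside, z up. Its rear rim must be past chute x = 46 mm for the flap to close behind it.
- open_tin: Open moisture tin without lid with brown soil in it, 61 mm diameter, 34 mm high, standing on the bench beyond the chute; leave it. Origin at the centre of its underside.
- timer: White timer with red buttons, 60 x 60 x 18 mm, on the bench left of the chute; leave it. Origin at the centre of its underside.
- dead_weight: Black slotted weight, 68 x 68 x 20 mm, on the bench right of the chute, near the front edge; leave it. Origin at the centre of its underside.
Not all that is in view belongs to the job. What is shaped like the sealed_tin but red is not meant.

How it is judged:
By the outcome, as a careful person would: the job done as asked, in the order asked, and still so for the second after the job is handed in, with the robot touching nothing.
It also fails if it takes over 51 s, if anything falls off the work surface, if the arm or the gripper's body presses on something with over 40 N, if the wrist force passes 120 N, or if a joint passes its speed limit or range.

## Working session

There is one attempt and no reset: what is moved stays moved. The work goes in short steps, Python scripts to look and compute and a tool call to move; the robot and the scene stay as the last step left them, time stands still between calls to the robot, and variables do not carry over. Pictures are saved under pics/ and viewed, at most 10 in all, crops included, and the job is handed in when it is done.

Besides the shell and the picture viewer there is one more tool, called as name([rows], argument=value, ...), one row to a line, values as JSON. arm_command: Moves the arm, as the interface text tells. Shifts and turns lie within -1 to 1; 1 stands for 2.5 cm of shift or 8 degrees of turn. Its arguments: {"type":"object","properties":{"rows":{"type":"array","items":{"type":"array"}},"claw":{"type":"number"}},"required":["rows"]}

```bash
mkdir -p pics
python3 - <<'E'
from plant import bot
import cv2,numpy as np
for n in("scene","top"):
    im=bot.grab_frame(n); cv2.imwrite(f"pics/{n}0.png",im[:,:,::-1])
    c=bot.calibration(n); print(n,c["fovy"],c["cx"],c["cy"],np.round(c["pose"],3).tolist())
s=bot.get_state();print(s["time"],s["tool_pos"],s["tool_rot"],s["opening"])
E
```

```text
scene 46.435582929665316 251.15490833935817 193.23588731463775 [[-0.835, -0.24, 0.496, 0.03], [-0.55, 0.323, -0.77, 1.195], [0.024, -0.915, -0.402, 0.508], [0.0, 0.0, 0.0, 1.0]]
top 49.07134067921652 248.990163820885 195.50455274586022 [[0.017, -0.994, 0.11, 0.488], [-1.0, -0.016, 0.003, 0.29], [-0.002, -0.11, -0.994, 1.213], [0.0, 0.0, 0.0, 1.0]]
0.1 [ 0.22565359 -0.5554497   0.24735993] [-8.13277004e-04  9.81452195e-01  1.91705293e-01 -9.17559572e-05] 0.9981734249623121
```

View pics/scene0.png

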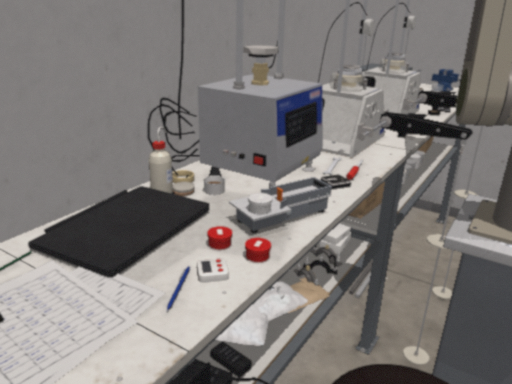

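View pics/top0.png

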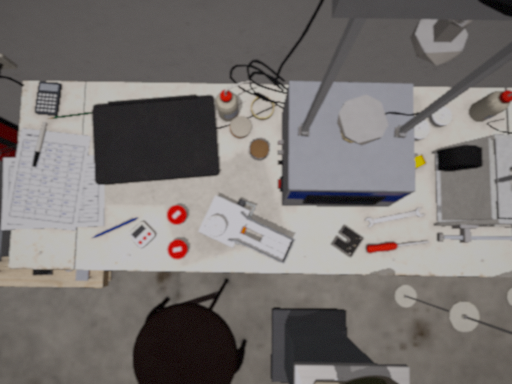

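Scene: the chute lies at about (245,228) in the top view, with its deck end on the left and the feed going right and down. Tin candidates in the top view are the aluminium tin on the deck (216,224), red tins (177,214) and (178,249), the brown-soil open tin (259,148), and a beige lidded can (241,127). I choose the one on the deck and check it in a close crop.

Run:
```python
import cv2
im=cv2.imread("pics/top0.png")
cv2.imwrite("pics/crop0.png",cv2.resize(im[185:270,190:305],None,fx=6.9,fy=6.9,interpolation=cv2.INTER_CUBIC))
```

```text
(no output)
```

View pics/crop0.png

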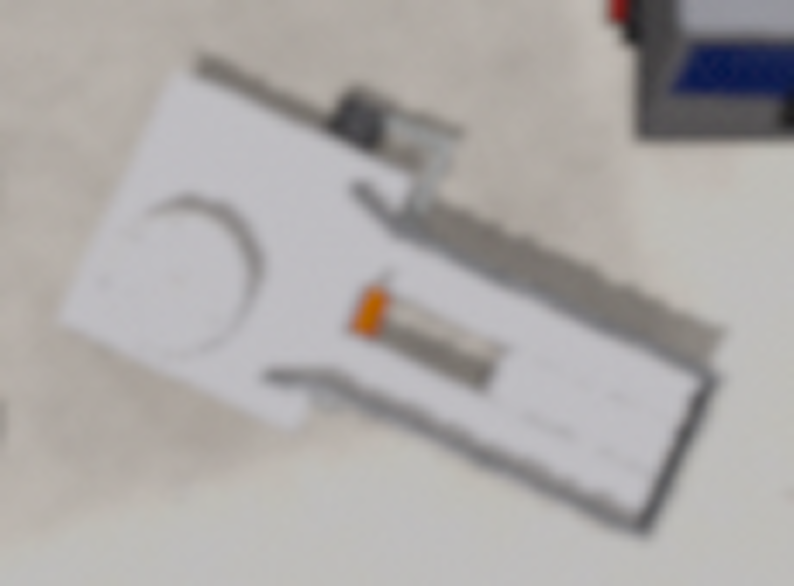

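The crop shows the aluminium tin on the deck, with its dark rim arc centred at about crop (190,277), and the orange flap at (370,312). The deck's rear corners are at (185,70) and (60,320), and the bay's end corners at (715,375) and (645,530).

```bash
cat > h.py <<'E'
import numpy as np,cv2
from plant import bot
def ray(c,u,v,z):
    f=192/np.tan(np.radians(c["fovy"]/2)); P=np.array(c["pose"])
    d=P[:3,:3]@[(u-c["cx"])/f,(v-c["cy"])/f,1]; o=P[:3,3]
    return o+d*(z-o[2])/d[2]
def pix(c,p):
    f=192/np.tan(np.radians(c["fovy"]/2)); P=np.array(c["pose"])
    q=P[:3,:3].T@(np.array(p)-P[:3,3]); return q[0]/q[2]*f+c["cx"],q[1]/q[2]*f+c["cy"]
E
python3 - <<'E'
from h import *
c=bot.calibration("top")
q=lambda x,y,z: ray(c,190+x/6.9-.43,185+y/6.9-.43,z)[:2]
L=q(185,70,.05);R=q(60,320,.05);BL=q(715,375,.073);BR=q(645,530,.073)
F=q(370,312,.08);T=q(190,277,.078)
print("width",np.linalg.norm(L-R),"bay w",np.linalg.norm(BL-BR),"len",np.linalg.norm((L+R)/2-(BL+BR)/2))
ax=(BL+BR)/2-(L+R)/2; yaw=np.arctan2(ax[1],ax[0]); print("yaw",np.degrees(yaw))
for e in((BL-L),(BR-R),(L-R)): print(np.degrees(np.arctan2(e[1],e[0])))
u=ax/np.linalg.norm(ax);n=np.array([-u[1],u[0]])
O=(L+R)/2+.112*u; print("O",O,"flap in chute",(F-O)@u,(F-O)@n,"tin",T,(T-O)@u,(T-O)@n,"end",((BL+BR)/2-O)@u)
s=bot.get_state()
from scipy.spatial.transform import Rotation as Ro
w=s["tool_rot"];print(Ro.from_quat([w[1],w[2],w[3],w[0]]).as_matrix().round(3))
E
```

```text
width 0.11184139354164456 bay w 0.06605310370062284 len 0.24306139214824396
yaw -113.90892193905724
-119.31102200247018
-108.55446862427182
-25.073314701247163
O [0.52114508 0.30590497] flap in chute -0.0013368130429478012 -0.0015356678577084094 tin [0.53279116 0.37830795] -0.07091011522022564 -0.018697018906360788 end 0.13106139214824397
[[ 0.926  0.376 -0.   ]
 [ 0.376 -0.926  0.002]
 [ 0.    -0.002 -1.   ]]
```

arm_command([
  [[0.77, -0.98, 0], 0],
  [[0.77, -0.98, 0], 0],
  [[0.77, -0.98, 0], 0],
  [[0.77, -0.98, 0], 0],
  [[0.77, -0.98, 0], 0],
  [[0.77, -0.98, 0], 0],
  [[0.77, -0.98, 0], 0],
  [[0.77, -0.98, 0], 0],
  [[0.77, -0.98, 0], 0],
  [[0.77, -0.98, 0], 0],
  [[0.77, -0.98, 0], 0],
  [[0.77, -0.98, 0], 0],
], claw=24)

```text
time: 1.6
tool_pos: [0.3291, -0.1955, 0.248]
tool_rot: [-0.0, 0.981, 0.192, -0.0]
force: [1.2, 0.2, 0.2]
opening: 0.28
gripper_force: 0.0
```

arm_command([
  [[0.77, -0.98, 0], 0],
  [[0.77, -0.98, 0], 0],
  [[0.77, -0.98, 0], 0],
  [[0.77, -0.98, 0], 0],
  [[0.77, -0.98, 0], 0],
  [[0.77, -0.98, 0], 0],
  [[0.77, -0.98, 0], 0],
  [[0.77, -0.98, 0], 0],
  [[0.77, -0.98, 0], 0],
  [[0.77, -0.98, 0], 0],
  [[0.77, -0.98, 0], 0],
  [[0.77, -0.98, 0], 0],
])

```text
time: 3.1
tool_pos: [0.4325, 0.1638, 0.2479]
tool_rot: [0.0, 0.981, 0.192, -0.0]
force: [-0.2, -0.0, 0.5]
opening: 0.286
gripper_force: 0.0
```

arm_command([
  [[0.93, -0.87, 0], 0],
  [[0.93, -0.87, 0], 0],
  [[0.93, -0.87, 0], 0],
  [[0.93, -0.87, 0], 0],
  [[0.93, -0.87, 0], 0],
  [[0.93, -0.87, 0], 0],
  [[0.93, -0.87, 0], 0],
  [[0.93, -0.87, 0], 0],
  [[0.93, -0.87, 0], 0],
])

```text
time: 4.22
tool_pos: [0.5529, 0.4236, 0.2475]
tool_rot: [0.0, 0.981, 0.192, -0.001]
force: [0.5, -0.2, 1.1]
opening: 0.279
gripper_force: 0.0
```

arm_command([
  [[0, 0, 0.3], -0.91],
  [[0, 0, 0.3], -0.91],
  [[0, 0, 0.3], -0.91],
  [[0, 0, 0.3], -0.91],
  [[0, 0, 0.3], -0.91],
  [[0, 0, 0.3], -0.91],
  [[0, 0, 0], 0],
])

```text
time: 5.1
tool_pos: [0.5521, 0.4224, 0.2017]
tool_rot: [0.0, 0.84, 0.543, -0.001]
force: [-0.5, -0.8, -0.1]
opening: 0.283
gripper_force: 0.0
```

```bash
cat > look.py <<'E'
from h import *
import sys
c=bot.calibration("wrist"); im=bot.grab_frame("wrist")[:,:,::-1].copy()
cv2.imwrite(f"pics/{sys.argv[1]}.png",im)
np.save(sys.argv[1]+".npy",np.array([c],dtype=object),allow_pickle=True)
O=np.array([.52115,.3059]);a=np.radians(-114.3);u=np.array([np.cos(a),np.sin(a)]);n=np.array([-u[1],u[0]])
for x,y,z in((-.112,.056,.05),(-.112,-.056,.05),(-.004,.032,.069),(-.004,-.032,.069),(0,0,.08),(.135,.034,.073)): print(x,y,np.round(pix(c,[*(O+x*u+y*n),z])))
s=bot.get_state();p=s["tool_pos"];print("TCP chute",(p[:2]-O)@u,(p[:2]-O)@n,p,s["time"])
E
python3 look.py w1
```

```text
-0.112 0.056 [344. 192.]
-0.112 -0.056 [219. 192.]
-0.004 0.032 [315. 310.]
-0.004 -0.032 [246. 310.]
0 0 [281. 321.]
0.135 0.034 [311. 430.]
TCP chute -0.1192055699703528 -0.019534069528671035 [0.55240139 0.4225829  0.20242547] 5.15
```

View pics/w1.png

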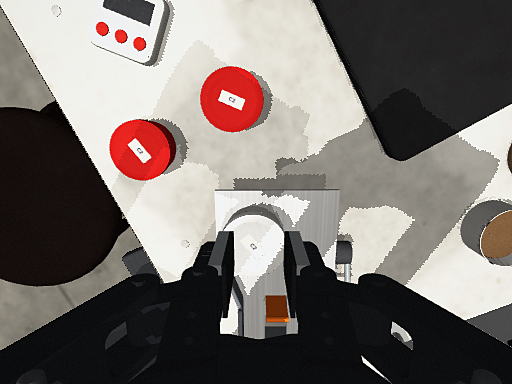

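The wrist view shows the tin top centred near (252,238), the deck's rear corners at (215,191) and (340,190), the flap at (277,320), and the fingers at columns 214–234 and 285–305. The two red tins at (232,99) and (142,150) are decoys.

Run:
```python
from h import *
c=bot.calibration("wrist")
im=cv2.imread("pics/w1.png")
O=np.array([.52115,.3059]);a=np.radians(-114.3);u=np.array([np.cos(a),np.sin(a)]);n=np.array([-u[1],u[0]])
def q(nm,x,y,z):
    p=ray(c,x,y,z)[:2]-O; print(nm,round(p@u*1e3,1),round(p@n*1e3,1))
q("RL",340,190,.05);q("RR",215,191,.05);q("flap",277,321,.08);q("tinL",222,236,.082);q("tinR",283,236,.082);q("tin rear",252,206,.082)
p=bot.get_state()["tool_pos"];print("TCP",pix(c,p),"tip",pix(c,p-[0,0,.017]))
q("fing mid",259.5,265,p[2]-.017);q("fL in",234,265,p[2]-.017);q("fR in",285,265,p[2]-.017)
print(c["pose"][:3,3])
```

```text
RL -113.9 52.8
RR -113.1 -59.1
flap -0.2 -3.7
tinL -83.1 -50.2
tinR -83.0 0.1
tin rear -108.9 -25.3
TCP (np.float64(259.14410725324825), np.float64(265.6691724952202)) tip (np.float64(259.1482910515877), np.float64(248.94550238269946))
fing mid -110.7 -19.4
fL in -110.7 -31.9
fR in -110.6 -6.9
[0.57963532 0.48260131 0.3281409 ]
```

Run:
```python
import cv2
im=cv2.imread("pics/w1.png")
cv2.imwrite("pics/w1c.png",cv2.resize(im[180:280,205:345],None,fx=5.5,fy=5.5,interpolation=cv2.INTER_CUBIC))
```

```text
(no output)
```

View pics/w1c.png

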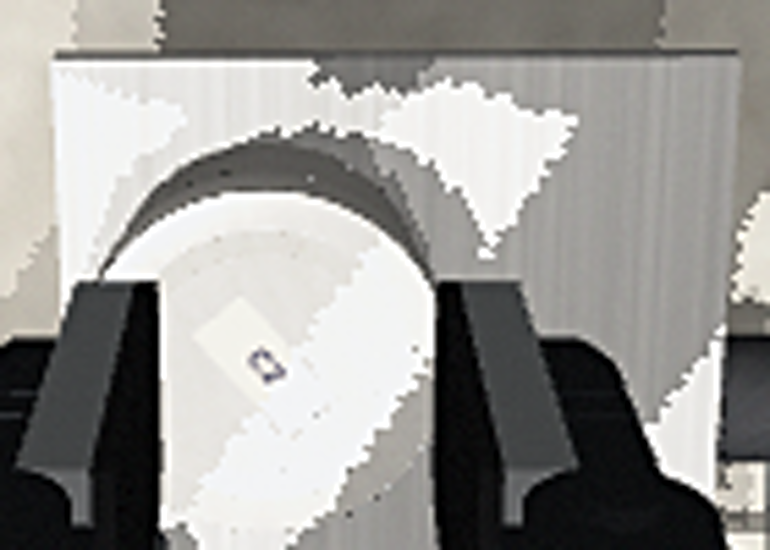

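The lid's rear edge is at crop (265,190) and its centre at about (265,375). That puts the tin centre near chute (-73,-21), rear rim at about -100. The chute itself sits 3 mm towards -y of the top-view estimate. I'll open wider so the two tips cradle the tin, and descend behind it.

arm_command([
  [[0.15, -0.19, 0], 0],
  [[0, 0, 0.8], 0],
  [[0, 0, 0.8], 0],
  [[0, 0, 0.8], 0],
  [[0, 0, 0.8], 0],
  [[0, 0, 0.8], 0],
  [[0, 0, 0.4], 0],
  [[0, 0, 0.4], 0],
  [[0, 0, 0], 0],
], claw=44)

```text
time: 6.28
tool_pos: [0.5497, 0.428, 0.0826]
tool_rot: [0.0, 0.84, 0.543, -0.0]
force: [0.4, 0.4, -0.1]
opening: 0.515
gripper_force: 0.0
```

```bash
sed -i 's/^O=.*/a=np.radians(-114.3);u=np.array([np.cos(a),np.sin(a)]);n=np.array([-u[1],u[0]]);O=np.array([.52115,.3059])-.001*u-.0032*n/' look.py; python3 look.py w2; python3 -c "
from h import *
cv2.imwrite('pics/s2.png',cv2.resize(bot.grab_frame('scene')[150:270,200:360,::-1],None,fx=5,fy=5))"
```

```text
-0.112 0.056 [402. 254.]
-0.112 -0.056 [194. 254.]
-0.004 0.032 [352. 443.]
-0.004 -0.032 [240. 443.]
0 0 [298. 469.]
0.135 0.034 [341. 607.]
TCP chute -0.12242779808771781 -0.02081560483641425 [0.55005441 0.42827527 0.08340348] 6.325
```

View pics/w2.png

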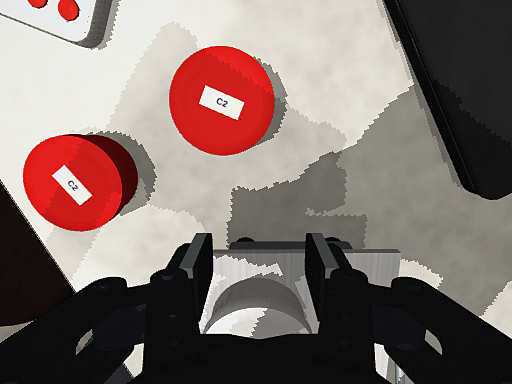

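View pics/s2.png

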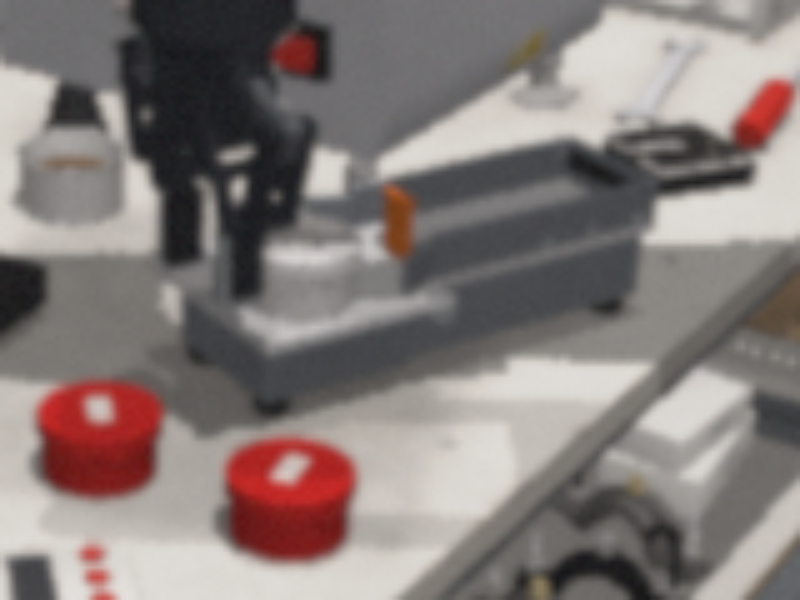

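The wrist view shows the tin centred between the fingers (tin col 260, fingers at about 205 and 315), and the fingers stand just behind it, clear of the deck. Next is the slow push, first straight, then diagonally towards the lane's middle.

arm_command([
  [[-0.3, 0, 0], 0],
  [[-0.3, 0, 0], 0],
  [[-0.25, 0, 0], 0],
  [[-0.15, 0, 0], 0],
  [[-0.2, 0.14, 0], 0],
  [[-0.2, 0.14, 0], 0],
  [[-0.2, 0.14, 0], 0],
  [[-0.2, 0.14, 0], 0],
  [[-0.2, 0.14, 0], 0],
  [[-0.1, 0.13, 0], 0],
  [[0, 0, 0], 0],
])

```text
time: 7.75
tool_pos: [0.5475, 0.3712, 0.0831]
tool_rot: [0.0, 0.84, 0.543, -0.0]
force: [-0.4, -0.4, 0.4]
opening: 0.516
gripper_force: 0.1
```

```bash
python3 look.py w3; python3 -c "
from h import *
t=bot.grab_frame('top')[:,:,::-1]
a=cv2.resize(t[190:265,190:305],(560,365),interpolation=2); b=cv2.imread('pics/w3.png')[200:384,100:420]
b=cv2.resize(b,(560,230)); b=cv2.resize(cv2.imread('pics/w3.png')[224:384,120:410],(408,225),interpolation=2)
o=np.zeros((595,560,3),np.uint8);o[:365]=a;o[370:,:408]=b;cv2.imwrite('pics/c3.png',o)"
```

```text
-0.112 0.056 [371. 156.]
-0.112 -0.056 [146. 156.]
-0.004 0.032 [319. 366.]
-0.004 -0.032 [198. 365.]
0 0 [258. 389.]
0.135 0.034 [312. 553.]
TCP chute -0.06953040549255009 0.00020313586083905776 [0.54744292 0.3714149  0.08305159] 7.8
```

View pics/c3.png

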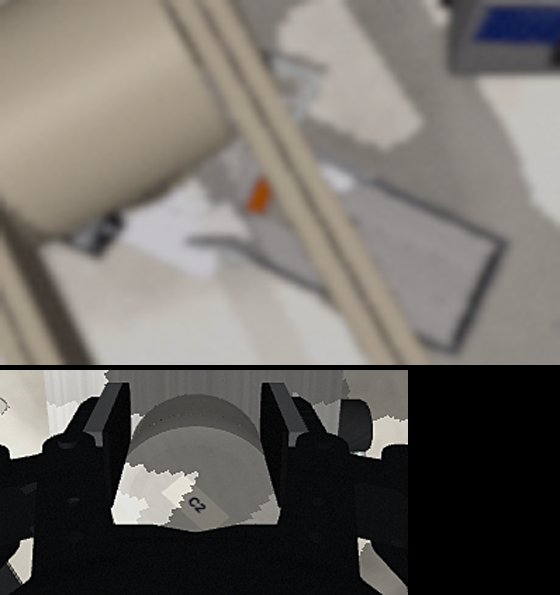

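The top crop is mostly hidden by the arm. The wrist crop shows the tin still upright and centred in the cradle. I'll back off, narrow the fingers to lane width, and check alignment.

arm_command([
  [[0.4, 0, 0], 0],
  [[0.4, 0, 0], 0],
  [[0.2, 0, 0], 0],
])

```text
time: 8.22
tool_pos: [0.5579, 0.3957, 0.0833]
tool_rot: [-0.0, 0.84, 0.543, 0.0]
force: [-0.2, -1.3, -0.2]
opening: 0.517
gripper_force: 0.0
```

arm_command([
  [[0, 0, 0], 0],
  [[0, 0, 0], 0],
  [[0, 0, 0], 0],
  [[0, 0, 0], 0],
  [[0, 0, 0], 0],
], claw=24)

```text
time: 8.85
tool_pos: [0.5577, 0.3945, 0.0834]
tool_rot: [0.0, 0.84, 0.543, 0.0]
force: [0.2, 0.5, 0.4]
opening: 0.279
gripper_force: 0.0
```

```bash
python3 look.py w4
```

```text
-0.112 0.056 [367. 205.]
-0.112 -0.056 [151. 205.]
-0.004 0.032 [317. 403.]
-0.004 -0.032 [201. 403.]
0 0 [259. 428.]
0.135 0.034 [311. 579.]
TCP chute -0.09478508664850976 1.1410319272479324e-05 [0.55766085 0.39451099 0.08334045] 8.9
```

View pics/w4.png

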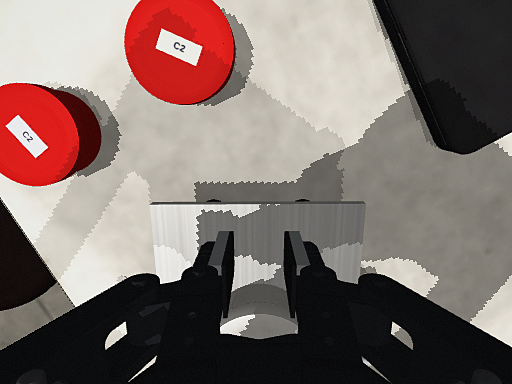

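The deck corners at (151,203) and (365,203) have their midpoint at 258, and the finger midpoint is 258.5. Everything is centred, so I push down the lane.

arm_command([
  [[-0.25, 0, 0], 0],
  [[-0.25, 0, 0], 0],
  [[-0.25, 0, 0], 0],
  [[-0.25, 0, 0], 0],
  [[-0.25, 0, 0], 0],
  [[-0.25, 0, 0], 0],
  [[-0.25, 0, 0], 0],
  [[-0.25, 0, 0], 0],
  [[-0.25, 0, 0], 0],
])

```text
time: 10.02
tool_pos: [0.5343, 0.3428, 0.0832]
tool_rot: [0.0, 0.84, 0.543, -0.0]
force: [1.5, 1.4, 1.0]
opening: 0.281
gripper_force: 0.8
```

arm_command([
  [[-0.25, 0, 0], 0],
  [[-0.25, 0, 0], 0],
  [[-0.25, 0, 0], 0],
  [[-0.25, 0, 0], 0],
  [[-0.25, 0, 0], 0],
  [[-0.25, 0, 0], 0],
])

```text
time: 10.78
tool_pos: [0.5189, 0.3087, 0.0832]
tool_rot: [0.0, 0.84, 0.543, -0.0]
force: [1.2, 1.2, 0.7]
opening: 0.284
gripper_force: 0.5
```

arm_command([
  [[-0.25, 0, 0], 0],
  [[-0.25, 0, 0], 0],
  [[-0.25, 0, 0], 0],
  [[-0.25, 0, 0], 0],
  [[-0.25, 0, 0], 0],
  [[-0.25, 0, 0], 0],
  [[-0.25, 0, 0], 0],
  [[-0.25, 0, 0], 0],
  [[-0.15, 0, 0], 0],
  [[-0.1, 0, 0], 0],
  [[0, 0, 0], 0],
])

```text
time: 12.15
tool_pos: [0.496, 0.2576, 0.0832]
tool_rot: [0.0, 0.84, 0.543, -0.0]
force: [-0.5, 0.5, -0.3]
opening: 0.284
gripper_force: 0.0
```

```bash
python3 look.py w5 | tail -1
```

```text
TCP chute 0.0552396778677436 0.00018057603452753068 [0.49607768 0.25770832 0.08325454] 12.2
```

arm_command([
  [[0, 0, -0.2], 0],
  [[0, 0, -0.4], 0],
  [[0, 0, -0.8], 0],
  [[0, 0, -0.8], 0],
  [[0, 0, -0.8], 0],
  [[0, 0, -0.8], 0],
  [[0, 0, -0.8], 0],
  [[0, 0, -0.8], 0],
])

```text
time: 13.2
tool_pos: [0.4961, 0.2578, 0.2197]
tool_rot: [0.0, 0.84, 0.543, 0.0]
force: [0.1, -0.0, -0.2]
opening: 0.281
gripper_force: 0.0
```

arm_command([
  [[0, -0.9, 0], 0],
  [[0, -0.9, 0], 0],
  [[0, -0.9, 0], 0],
  [[0, -0.9, 0], 0],
  [[0, -0.9, 0], 0],
  [[0, -0.9, 0], 0],
  [[0, -0.9, 0], 0],
  [[0, 0, 0], 0],
  [[0, 0, 0], 0],
  [[0, 0, 0], 0],
])

```text
time: 14.45
tool_pos: [0.3529, 0.3222, 0.2183]
tool_rot: [0.0, 0.84, 0.543, 0.0]
force: [0.0, 0.2, 1.0]
opening: 0.277
gripper_force: 0.0
```

```bash
python3 -c "
from h import *
a=cv2.resize(bot.grab_frame('top')[190:265,190:305,::-1],(450,293),interpolation=2)
b=cv2.resize(bot.grab_frame('scene')[165:240,220:340,::-1],(450,281),interpolation=2)
cv2.imwrite('pics/f.png',np.vstack([a,b]))"
```

```text
(no output)
```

View pics/f.png

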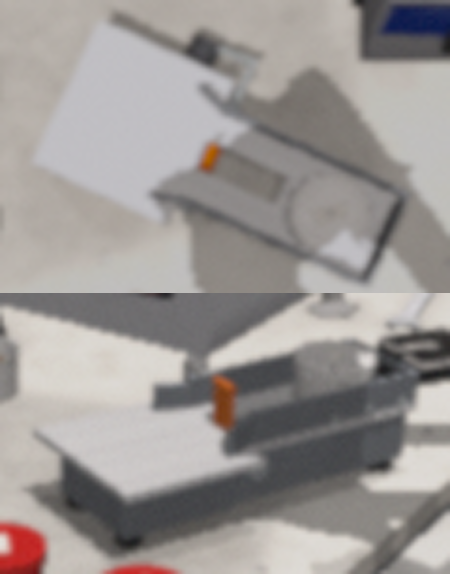

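The tin stands upright in the bay (top crop (330,208)), and the orange flap is upright and shut at (210,157), with the arm well clear.

```bash
python3 -c "
from plant import bot
print(bot.sign_off())"
```

```text
the job is handed in; nothing more can be done
None
```

The lidded tin was pushed over the flap and stands upright in the bay with the flap shut behind it; the job was handed in at about 14.6 s of the 51 s allowed, with the arm touching nothing.

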